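# Flick the tally counter's ones wheel on to 7

## Task

The stock count on the bench tally counter has fallen behind: with a fingertip, flick the toothed edge of its ones wheel (the right-hand one as the robot faces it) forward click by click until that window reads 7, without running past it. Leave the tens wheel on the figure it shows, do not lift the counter or push it out of its place, and leave the church, the lantern, the bauble and the copper plate around it undisturbed.

Things in the scene. Friction and masses are not known exactly. Their poses are not given: they have to be found in the camera images.
- counter: grey metal bench tally counter, loose on rubber feet, 140 x 142 mm, about 1.7 kg; flat deck 108 mm above the table. Origin: centre of its underside; x points across the deck away from the robot (as the counter's yaw turns it), y to its left, z up. Each wheel has a 26 mm square window in the deck: tens at the left (y = +17 mm), ones at the right (y = -17 mm), figures 17 mm tall, read from the robot's side.
- ones_top (a point): fixed point of the counter at x = 0, y = -44 mm, 116 mm above the table, 8 mm above the deck: the tip of the tooth that stands upright when the ones wheel rests in a click. The black toothed edge comes up through a slot in the deck, 64 mm along x, 14 mm wide. The next teeth lie 32 mm before and behind, their tips 10 mm lower (2 mm below the deck's top).
- ones_axle (a point): centre of the ones wheel's toothed edge, on its level axle (along the counter's y), 54 mm below ones_top, 62 mm above the table. Ten straight radial teeth, 36 degrees apart, one per click, each 5 mm thick, 10 mm wide along the axle, tips 54 mm from the axle.
- ones_wheel (a joint): angle of the ones wheel, rad: the figure shown times 0.6283 (4.398 shows 7). It grows (counts up) as the wheel's top moves to the counter's +x, away from the robot. A spring detent holds each click: about 2 N at a tooth's tip moves it; pushed past 18 degrees (16 mm at the tip) the wheel snaps to the next click by itself. It starts in a click, on a figure from 2 to 5.
- tens_top (a point): the same fixed point for the tens wheel, at x = 0, y = +44 mm of the counter; that wheel is alike and is to be left alone
- tens_wheel (a joint): angle of the tens wheel, rad, likewise (figure shown times 0.6283)
- tens_tooth (a point): point that turns with the tens wheel: the tip of the tooth that stands upright when it shows 0
- church: loose plaster church with steeple, 125 x 80 mm, 156 mm tall; origin under its nave
- lantern: loose miniature tin lantern, 70 x 70 mm, 153 mm tall to its ring; origin centre of underside
- bauble: loose red glass bauble, 64 mm ball on a small wooden foot, 90 mm tall; origin centre of underside
- plate: loose flat copper base plate, 80 x 120 x 5 mm; origin centre of underside

How it is judged:
At the end, for the whole second after the job is handed in: The ones wheel rests in its click at 7 (within 0.12 rad), the tens wheel still shows its first figure (its tooth within 20 mm of its start; a click is 33 mm), the counter stands level within 15 mm of its start, church, lantern, bauble and plate within 25 mm of their starts, all released (value of joint ones_wheel between 4.27823 and 4.51823 rad and velocity of joint ones_wheel between -0.1 and 0.1 rad/s and distance of tens_tooth from where it was at the start of the episode below 0.02 m and distance of counter from where it was at the start of the episode below 0.015 m and angle between counter's own z axis and vertical below 0.05 rad and linear speed of counter below 0.02 m/s and distance of each of church, lantern, bauble, plate from where it was at the start of the episode below 0.025 m); the robot touches nothing.
It fails at once if the ones wheel is run past 7 (more than half a click) (value of joint ones_wheel above 4.744 rad).
It fails at once if the ones wheel is wound backwards below 1 (value of joint ones_wheel below 0.565 rad).
It fails at once if the tens wheel is turned off its figure (distance of tens_tooth from where it was at the start of the episode above 0.024 m).
It fails at once if the counter is lifted, tipped or pushed out of its place (height (world z) of counter above 0.01 m or angle between counter's own z axis and vertical above 0.12 rad or distance of counter from where it was at the start of the episode above 0.02 m).
It fails at once if the church, lantern, bauble or copper plate is moved, lifted or knocked over (distance of any of church, lantern, bauble, plate from where it was at the start of the episode above 0.03 m or angle between any of church, lantern, bauble, plate's own z axis and vertical above 0.3 rad).
It also fails if it takes over 51 s, if anything falls off the work surface, if the arm or the gripper's body presses on something with over 40 N, if the wrist force passes 120 N, or if a joint passes its speed limit or range.

## Robot

A 7-joint arm with a two-finger parallel gripper is mounted at the origin on the work surface. World frame = base frame: x ahead of the robot, y to its left, z up, the work surface at z = 0. Lengths are in m, angles in rad, forces in N, time in s.
With the tool pointing down it reaches from about 0.425 to 0.925 m from the base axis. Payload 6.8 kg.
Tool frame: the origin (TCP) lies at the very end of the fingers, on their centre line; the grasp point (between the pads) lies 19 mm behind it; y points along the fingers, z is the direction in which the jaws open and shut, and the axes are right-handed (so a half turn about y gives the same grasp; the last joint's range is limited). The gripper opens to 85 mm and grips with 20 to 120 N. Pads are 22 mm wide; open, the fingers measure 114 mm over their backs; the gripper's body (76 mm by 85 mm) begins 54 mm behind the grasp point. The pads swing forward as they close: fully open they stand 13 mm farther back than shut.
Start: joints at [-1.254, 0.477, 0.022, 1.555, -0.011, 1.109, -0.083], TCP at [0.278, 0.615, 0.231] pointing down, gripper open.
Joint ranges: [-2.96, 2.96], [-0.34, 2.1], [-1.41, 1.46], [0.24, 2.44], [-1.37, 4.51], [0.17, 1.92], [-2.96, 2.96]. Speed limits (rad/s): [2.39, 2.39, 3.14, 3.14, 3.14, 3.14, 3.14].

## Interface

Orientations are given as a rotation vector (axis times angle).
In Python, from bench import r gives the robot as it stands.
- The arm moves only by the tool drive_tool, never from a script. Its argument "series" is a list of rows, each a list of 7 numbers: the shift along the tool's x, y, z in mm, then the turn, a rotation vector about the tool's x, y, z in degrees, then the finger opening in mm, from 0 to 85.4. In form: [[tx, ty, tz, wx, wy, wz, grip], ...]. A call has 1 to 5 rows; each row is the pose to reach, as a shift and turn from the pose measured when the call began, along the tool's axes at that moment; what a row does not reach only later rows make up. A row lasts 1/10 s, in which the tool goes at most 50 mm and 8.59 degrees, less where a joint would pass 70% of its speed; a pose out of reach is approached as far as the arm can. A call with a gripper value outside its range is refused whole. The fingers move at their own pace and stop on an object; "squeeze" is the grip in N (left out, the last holds). Time passes only in rows, so rows that repeat a pose let the fingers close. It gives the time, the measured TCP pose, the force and the opening at its end, in the units of the state.
- r.get_obs(): the state, without advancing time (a new reading comes with each control period).
- r.grab_frame(name): name is "scene" or "top" or "wrist"; returns a dict with "frame" (400x640x3 uint8, blue, green, red), "intrinsics" (3x3 intrinsics, pixels), "rvec" (rotation vector, rad) and "tvec" (3), from world to camera coordinates, as OpenCV has them. Camera axes: x right, y down, z forward; pixel columns grow to the right and rows downward; lengths in m; the calibration is good to about 2 mm. A picture is of the moment at which its call begins. There is no depth.
- r.hand_in(): hands the job in, once; it reports no verdict.
The state is a dict: "clock": time; "joints": joint angles; "qvel": joint speeds; "tau": joint torques, N m; "tcp_pos": TCP position; "orientation": TCP orientation; "contact_force": force on the tool from outside, world axes, zero at the start; "moment": the same for the moment, N m; "grip_width": finger opening in m.
Only numpy, scipy, OpenCV 4.12 (cv2) and the standard library are available. Lean on these libraries where they do the work, as an engineer would, in place of code of your own. Each camera call takes 0.05 s, during which the arm holds its last target.

## Working session

There is one attempt and no reset: what is moved stays moved. The work goes in short steps, Python scripts to look and compute and a tool call to move; the robot and the scene stay as the last step left them, time stands still between calls to the robot, and variables do not carry over. Pictures are saved under pics/ and viewed, and the job is handed in when it is done.

Besides the shell and the picture viewer there is one more tool, called after "Emit:" as a command line: name --pt "numbers of a row" for each row, then --argument value for the rest. drive_tool: Moves the arm, as the interface text tells. Its arguments: {"type":"object","properties":{"series":{"type":"array","items":{"type":"array","items":{"type":"number"}}},"squeeze":{"type":"number"}},"required":["series"]}

```bash
ls; mkdir -p pics; python3 - <<'E'
from bench import r
import cv2,pickle
o=r.get_obs();print(o)
for n in ["scene","top","wrist"]:
    d=r.grab_frame(n);pickle.dump(d,open(f"pics/{n}0.pkl","wb"));cv2.imwrite(f"pics/{n}0.png",d["frame"]);print(n,d["intrinsics"],d["rvec"],d["tvec"])
E
```

```text
pics
{'clock': 0.0, 'joints': array([-1.25409982,  0.4777828 ,  0.02236656,  1.55647208, -0.01150118,
        1.10930264, -0.08310543]), 'qvel': array([-0.00090769,  0.00021887, -0.00170354,  0.00033135, -0.00067604,
        0.00048837, -0.00035001]), 'tau': array([-1.96009762e-05, -5.96441996e+01,  1.60779655e+00, -2.81193388e+01,
        1.24402007e-02,  9.46081826e-03,  3.67146527e-06]), 'tcp_pos': array([0.27797233, 0.61444491, 0.23032913]), 'orientation': array([-1.5468215 ,  0.33346093, -0.33307905]), 'contact_force': array([-0.47496372, -0.05826544,  0.43284492]), 'moment': array([ 0.00434083, -0.00197054,  0.02978173]), 'grip_width': 0.08539557530952445}
scene [[471.58706968   0.         316.44411673]
 [  0.         471.58706968 196.65735017]
 [  0.           0.           1.        ]] [ 2.25763241  0.8428301  -0.3060631 ] [-0.45330004 -0.16052997  1.29373953]
top [[497.65239087   0.         319.77677909]
 [  0.         497.65239087 201.47422888]
 [  0.           0.           1.        ]] [ 2.03401412 -2.19106032  0.22770416] [0.08718588 0.55901111 0.87949628]
wrist [[341.50278871   0.         315.65965065]
 [  0.         341.50278871 199.59110494]
 [  0.           0.           1.        ]] [-2.43626933 -1.57204466 -0.21874781] [-0.67499946 -0.03640468  0.37879799]
```

View pics/scene0.png

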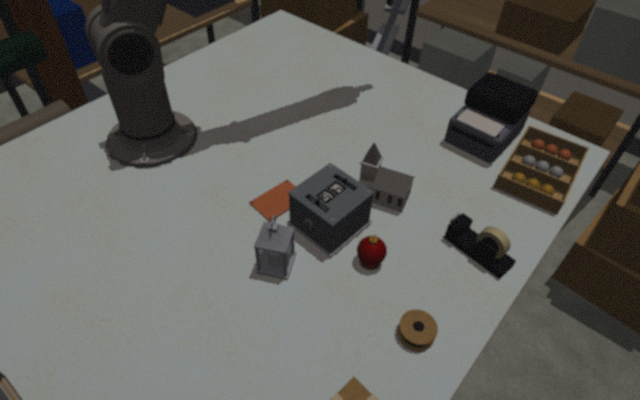

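View pics/top0.png

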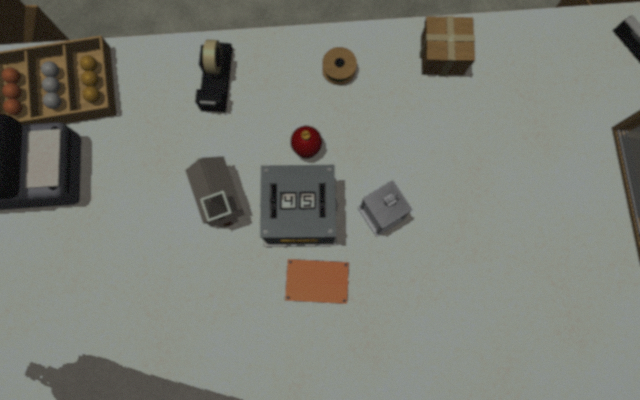

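View pics/wrist0.png

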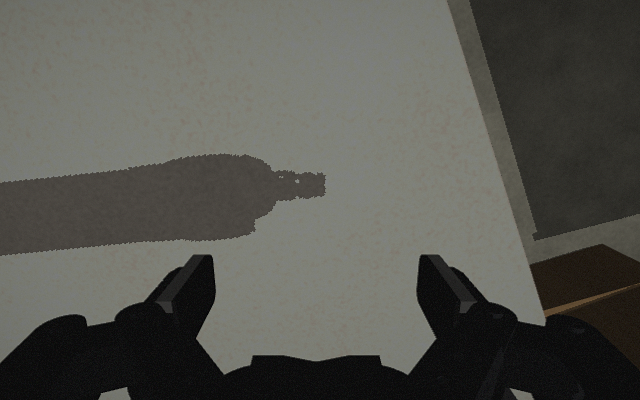

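The top view shows the counter's deck at about (298,202), with windows reading about "4 5" and the slots at (273,201) and (322,201). The church is on the left at (215,192), the lantern on the right at (387,206), the bauble beyond at (306,141) and the plate on the near side at (317,281).

```bash
cat > h.py <<'E'
import numpy as np,cv2,pickle
from bench import r
from scipy.spatial.transform import Rotation as R
def ray(d,uv,z):
    K=d["intrinsics"];Rm=cv2.Rodrigues(np.array(d["rvec"],float))[0];t=np.array(d["tvec"]).ravel()
    uv=np.atleast_2d(np.array(uv,float))
    c=-Rm.T@t
    D=(Rm.T@np.linalg.inv(K)@np.c_[uv,np.ones(len(uv))].T).T
    return c+D*((z-c[2])/D[:,2])[:,None]
def proj(d,P):
    return cv2.projectPoints(np.atleast_2d(np.array(P,float)),np.array(d["rvec"],float),np.array(d["tvec"],float),np.array(d["intrinsics"]),None)[0][:,0]
E
python3 - <<'E'
from h import *
d=pickle.load(open("pics/top0.pkl","rb"));f=d["frame"]
c=f[150:255,175:420];cv2.imwrite("pics/topz.png",cv2.resize(c,None,fx=3.2,fy=3.2,interpolation=cv2.INTER_CUBIC))
d2=pickle.load(open("pics/scene0.pkl","rb"))
cv2.imwrite("pics/scz.png",cv2.resize(d2["frame"][140:280,240:420],None,fx=4,fy=4,interpolation=cv2.INTER_CUBIC))
g=cv2.cvtColor(f,cv2.COLOR_BGR2GRAY)
m=np.zeros_like(g);m[175:228,264:332]=(g[175:228,264:332]<45)*255
n,l,s,ce=cv2.connectedComponentsWithStats(m)
for i in range(1,n):
    if s[i,4]>15: print(s[i],ce[i],ray(d,ce[i],.108))
print(-cv2.Rodrigues(d["rvec"])[0].T@d["tvec"])
E
```

```text
[271 184   6  34 162] [273.38271605 199.72839506] [[0.5628508  0.12849815 0.108     ]]
[320 184   5  33 160] [321.9625  199.95625] [[0.55597915 0.0420335  0.108     ]]
[0.36986785 0.05815896 0.97643424]
```

View pics/topz.png

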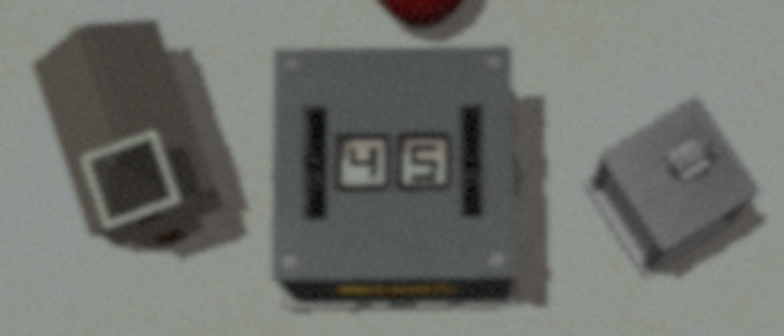

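View pics/scz.png

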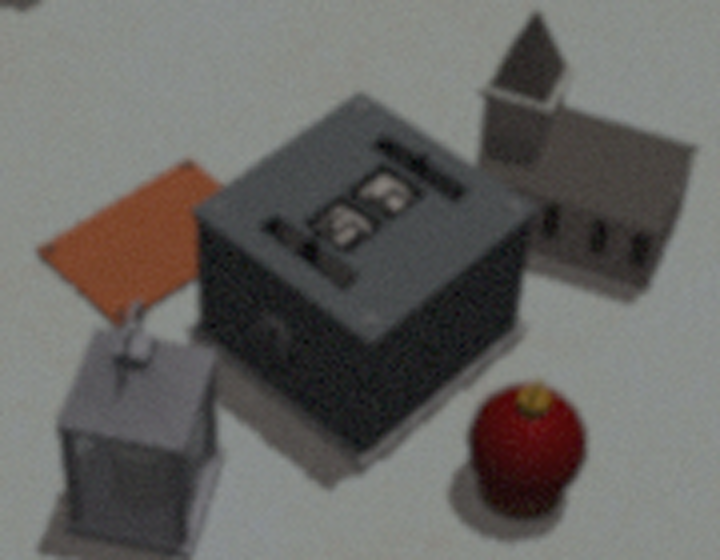

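```bash
cat >> h.py <<'E'
CEN=np.array([0.5594,0.0853]);YAW=-0.079
def rel(P,Rt,o=None):
    # world target -> tool-frame shift mm, rotvec deg
    o=o or r.get_obs();T=R.from_rotvec(o["orientation"])
    return np.round(T.inv().apply(np.array(P)-o["tcp_pos"])*1000,1),np.round((T.inv()*Rt).as_rotvec(degrees=True),2)
def des(yaw=None,flip=1):
    yaw=YAW if yaw is None else yaw
    y=np.array([0,0,-1.]);z=flip*np.array([-np.sin(yaw),np.cos(yaw),0]);x=np.cross(y,z)
    return R.from_matrix(np.c_[x,y,z])
def cpt(x,y,z):
    c,s=np.cos(YAW),np.sin(YAW);return np.array([CEN[0]+c*x-s*y,CEN[1]+s*x+c*y,z])
E
python3 - <<'E'
from h import *
o=r.get_obs();print(R.from_rotvec(o["orientation"]).as_matrix().round(3))
for f in(1,-1):print(rel(cpt(-.04,-.044,.2),des(flip=f)))
d=pickle.load(open("pics/top0.pkl","rb"))
# deck outline
g=cv2.cvtColor(d["frame"],cv2.COLOR_BGR2GRAY)
print(g[202,250:345]);print(g[155:245,300])
for q in[(-.07,-.071),(.07,-.071),(.07,.071),(-.07,.071)]:print(proj(d,cpt(*q,.108)))
d["frame"]
im=cv2.resize(d["frame"][150:255,240:360],None,fx=6,fy=6,interpolation=cv2.INTER_CUBIC)
for q in[(-.07,-.071),(.07,-.071),(.07,.071),(-.07,.071)]:
  p=proj(d,cpt(*q,.108))[0];cv2.circle(im,tuple(int(v) for v in ((p-[240,150])*6)),4,(0,255,0),1)
cv2.imwrite("pics/chk.png",im[:600])
E
```

```text
[[ 0.911 -0.     0.412]
 [-0.412 -0.001  0.911]
 [ 0.    -1.    -0.001]]
(array([ 451.8,   31.2, -421.2]), array([ 8.000e-02, -1.981e+01, -1.000e-02]))
(array([ 451.8,   31.2, -421.2]), array([1.0000e-02, 1.6019e+02, 1.1000e-01]))
[137 142 145 144 143 144 143 142 142 135 113  92  89  89  88  88  85  85
  83  70  52  33  26  21  16  28  46  71  75  69  63  87 119 134 134 130
 128 128 127 119 102  84  91 112 113  86  65  68  70  66  84 117 137 133
 127 125 124 125 118 100  84  94 117 114  89  68  72  78  68  52  35  25
  28  30  38  55  71  79  83  85  82  82  84  82  78  74  69  73  81  82
  82  83  84  82  86]
[ 32  58  85 107 121 135 144 145 142 128 103  87  82  83  84  80  82  79
  81  82  81  83  84  84  82  82  84  84  80  83  82  83  80  82  82  81
  67  48  49  58  62  63  70  80  81  80  85  84  85  84  81  77  62  52
  64  79  86  87  87  86  89  88  86  87  87  87  86  83  87  88  85  85
  85  88  87  88  90  90  89  85  89  78  59  43  48  59  50  35  47  60]
[[337.52382275 239.00748226]]
[[337.3304836  162.29869737]]
[[259.07638798 161.97183754]]
[[256.6715405  238.63467346]]
```

View pics/chk.png

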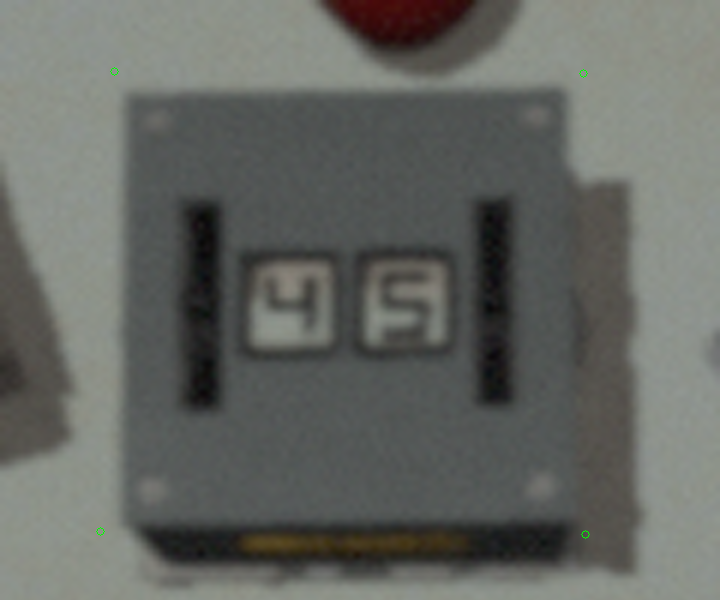

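Emit:
drive_tool --pt "50 0 -47 0 -4 0 0" --pt "100 0 -93 0 -8 0 0" --pt "150 0 -140 0 -12 0 0" --pt "200 0 -187 0 -16 0 0" --pt "240 0 -224 0 -20 0 0" --squeeze 20

```text
clock: 0.65
tcp_pos: [0.3745, 0.382, 0.2307]
orientation: [-1.572, 0.057, -0.057]
contact_force: [1.3, 0.1, 0.4]
grip_width: 0.0122
```

```bash
sed -i 's/0.5594,0.0853/0.5582,0.0853/' h.py; python3 - <<'E'
from h import *
print(rel(cpt(-.018,-.044,.17),des()),r.get_obs()["joints"].round(2))
E
```

```text
(array([ 186.5,   61.1, -326.4]), array([ 0.09,  0.36, -0.02])) [-0.92  0.25  0.01  1.89 -0.    1.    0.59]
```

Emit:
drive_tool --pt "23 0 -41 0 0 0 0" --pt "47 0 -82 0 0 0 0" --pt "70 0 -122 0 0 0 0" --pt "93 0 -163 0 0 0 0" --pt "117 0 -204 0 0.3 0 0"

```text
clock: 1.15
tcp_pos: [0.4766, 0.1682, 0.231]
orientation: [-1.571, 0.062, -0.061]
contact_force: [1.1, 0.9, 0.6]
grip_width: 0.0001
```

```bash
python3 - <<'E'
from h import *
print(rel(cpt(-.018,-.044,.15),des()),r.get_obs()["joints"].round(2))
E
```

```text
(array([  69.8,   81.1, -120.2]), array([ 0.08,  0.07, -0.02])) [-0.6   0.2   0.16  1.96 -0.04  0.99  1.07]
```

Emit:
drive_tool --pt "24 0 -40 0 0 0 0" --pt "47 10 -80 0 0 0 0" --pt "70 30 -120 0 0 0 0" --pt "70 70 -120 0 0 0 0" --pt "70 70 -120 0 0 0 0"

```text
clock: 1.65
tcp_pos: [0.5337, 0.0411, 0.1569]
orientation: [-1.574, 0.071, -0.056]
contact_force: [-0.8, 0.2, 0.1]
grip_width: -0.0001
```

```bash
python3 - <<'E'
from h import *
o=r.get_obs();print(rel(cpt(-.018,-.044,.111),des()),o["tcp_pos"],o["contact_force"],o["grip_width"])
for n in["scene","top","wrist"]:
    d=r.grab_frame(n);f=d["frame"]
    if n=="wrist":cv2.imwrite("pics/w1.png",f);continue
    c=proj(d,o["tcp_pos"])[0].astype(int);print(n,c)
    cv2.imwrite(f"pics/{n}1.png",cv2.resize(f[max(0,c[1]-60):c[1]+60,max(0,c[0]-70):c[0]+70],None,fx=5,fy=5,interpolation=cv2.INTER_CUBIC)[:600])
E
```

```text
(array([ 3.3, 45.9,  2.2]), array([ 0.25, -0.09, -0.52])) [0.53372199 0.0411453  0.15693341] [-0.75956352  0.18534746  0.12216985] -0.0001335963094257444
scene [308 181]
top [323 206]
```

View pics/scene1.png

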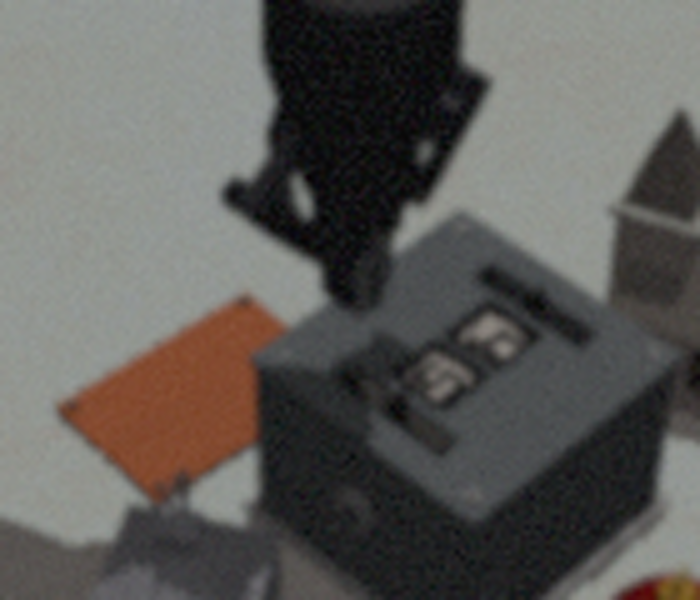

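View pics/w1.png

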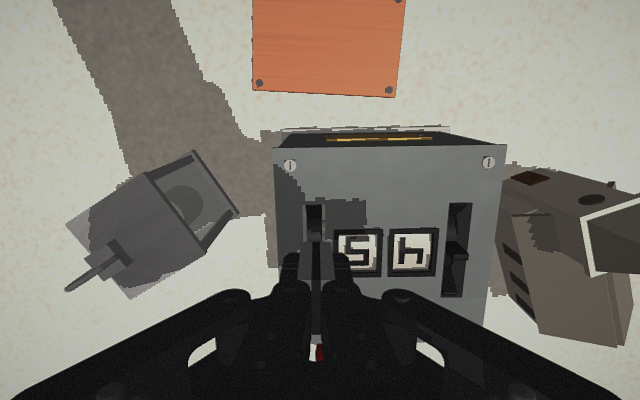

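View pics/top1.png

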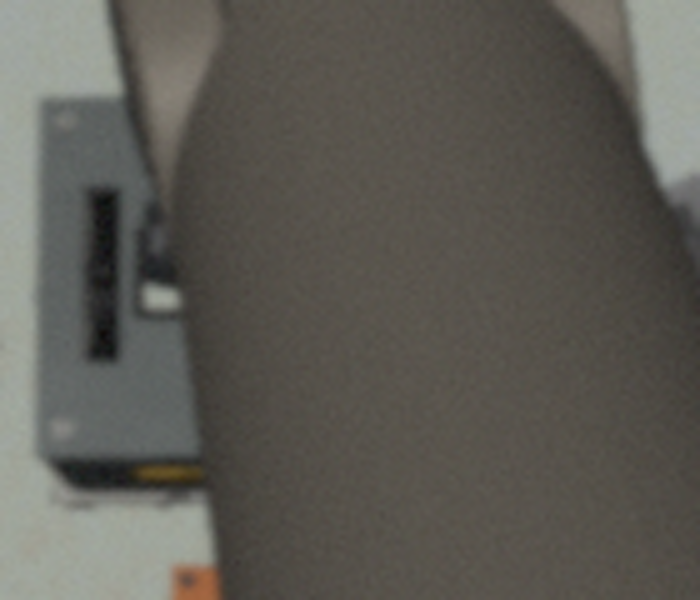

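The wrist view is turned 180° and reads 4 and 5. The tens slot spans x≈446–471, y≈203–297, the ones slot starts at y≈205, and its column x≈314 lines up with the finger. I'll refine the pose from these.

```bash
python3 - <<'E'
from h import *
o=r.get_obs()
d=r.grab_frame("wrist")
for p in[(459,203),(453,297),(314,205),(290,165),(489,162)]:
    q=ray(d,p,.108)[0];c,s=np.cos(YAW),np.sin(YAW);v=q[:2]-CEN
    print(p,q.round(4),"counter",(np.array([[c,s],[-s,c]])@v).round(4))
E
```

```text
(459, 203) [0.5336 0.1317 0.108 ] counter [-0.0282  0.0443]
(453, 297) [0.5978 0.1303 0.108 ] counter [0.0359 0.048 ]
(314, 205) [0.5282 0.0445 0.108 ] counter [-0.0267 -0.043 ]
(290, 165) [0.5028 0.0324 0.108 ] counter [-0.051  -0.0571]
(489, 162) [0.5099 0.1482 0.108 ] counter [-0.0531  0.0589]
```

```bash
sed -i 's/0.5582,0.0853/0.560,0.0860/;s/YAW=-0.079/YAW=-0.06/' h.py; python3 - <<'E'
from h import *
print(rel(cpt(-.019,-.044,.111),des()),r.get_obs()["tcp_pos"])
E
```

```text
(array([ 0.7, 51.7, -1.3]), array([ 0.02, -0.89,  0.08])) [0.53773109 0.0445866  0.16267467]
```

Emit:
drive_tool --pt "1 20 -1 0 -0.9 0 0" --pt "1 38 -1 0 -0.9 0 0" --pt "1 44 -1 0 -0.9 0 0" --pt "1 46 -1 0 -0.9 0 0" --pt "1 46 -1 0 -0.9 0 0"

```text
clock: 2.35
tcp_pos: [0.5393, 0.044, 0.1177]
orientation: [-1.57, 0.044, -0.049]
contact_force: [0.1, 0.2, 1.1]
grip_width: 0.0
```

```bash
python3 - <<'E'
from h import *
d=r.grab_frame("wrist");cv2.imwrite("pics/w2.png",d["frame"])
d=r.grab_frame("scene");cv2.imwrite("pics/s2.png",cv2.resize(d["frame"][130:250,240:380],None,fx=5,fy=5,interpolation=cv2.INTER_CUBIC))
o=r.get_obs();print(rel(cpt(-.019,-.044,.111),des()),o["tcp_pos"],o["contact_force"])
E
```

```text
(array([-1. ,  6.8, -0.6]), array([-0.01,  0.02,  0.18])) [0.53944411 0.04375112 0.11776244] [0.65413083 0.47687665 0.20093378]
```

View pics/s2.png

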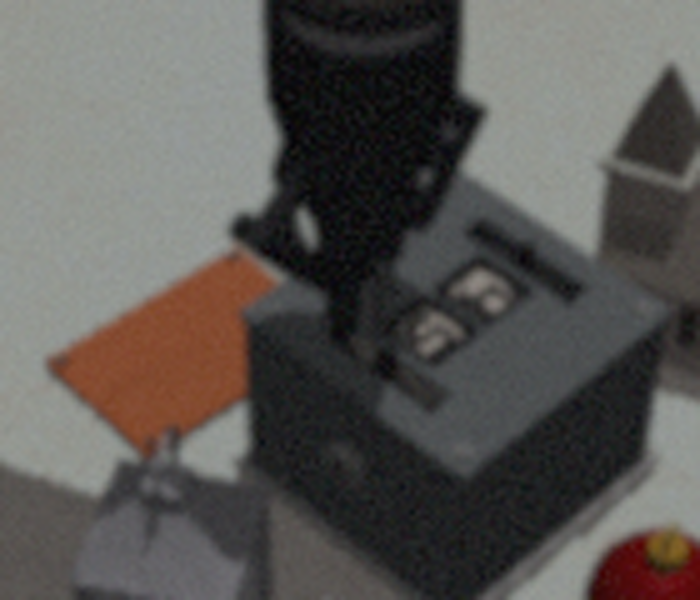

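View pics/w2.png

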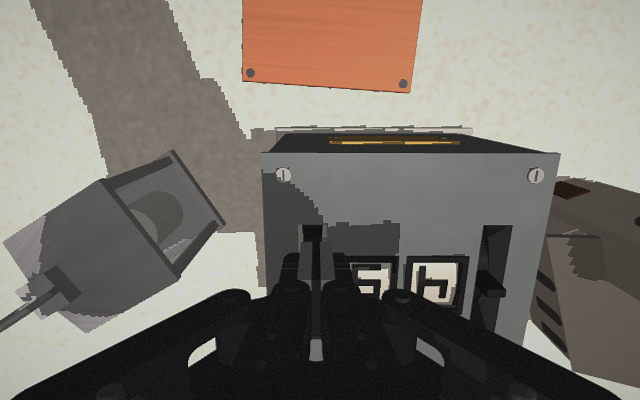

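The finger hovers just behind the ones tooth (scene crop ≈(345,335)), in line with the slot, and the windows still read 4 and 5. Next I lower it to about 3 mm above the deck.

Emit:
drive_tool --pt "-1 3 -1 0 0 0 0" --pt "-1 6 -1 0 0 0 0" --pt "-1 6.5 -1 0 0 0 0" --pt "-1 6.5 -1 0 0 0 0"

```text
clock: 2.85
tcp_pos: [0.5383, 0.0428, 0.1111]
orientation: [-1.57, 0.045, -0.049]
contact_force: [0.1, 0.5, -0.2]
grip_width: -0.0
```

Emit:
drive_tool --pt "4 0 0 0 0 0 0" --pt "8 0 0 0 0 0 0" --pt "12 0 0 0 0 0 0" --pt "14 0 0 0 0 0 0" --pt "14 0 0 0 0 0 0"

```text
clock: 3.35
tcp_pos: [0.5525, 0.0419, 0.111]
orientation: [-1.57, 0.045, -0.049]
contact_force: [-1.1, -0.3, -1.0]
grip_width: -0.0001
```

```bash
python3 - <<'E'
from h import *
d=r.grab_frame("wrist");cv2.imwrite("pics/w3.png",cv2.resize(d["frame"][200:400,220:540],None,fx=2.5,fy=2.5))
d=r.grab_frame("scene");cv2.imwrite("pics/s3.png",cv2.resize(d["frame"][130:250,240:380],None,fx=5,fy=5,interpolation=cv2.INTER_CUBIC))
o=r.get_obs();print(rel(cpt(0,-.044,.111),des()),o["tcp_pos"],o["contact_force"])
E
```

```text
(array([5.1, 0. , 0.5]), array([-0.  ,  0.01,  0.15])) [0.55220041 0.04189471 0.11102627] [-0.81855735  0.4403418  -0.26085419]
```

View pics/s3.png

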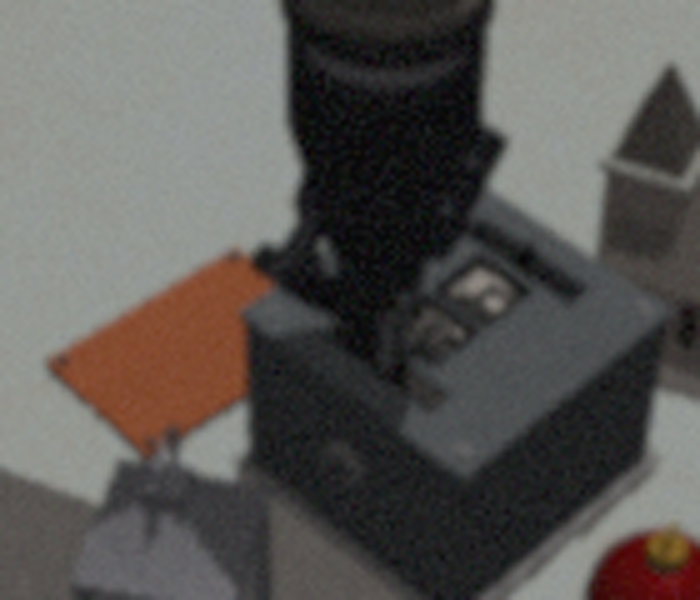

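View pics/w3.png

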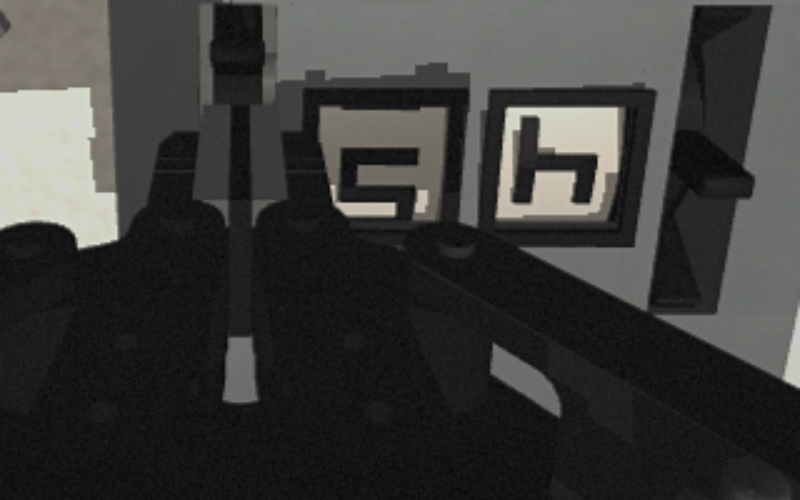

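The 5 has slid in its window (crop ≈(385,180)) and the next tooth is rising behind the finger at (237,50), so the wheel is turning with the push. I'll push on past 18°.

Emit:
drive_tool --pt "4 0 0 0 0 0 0" --pt "8 0 0 0 0 0 0" --pt "10 0 0 0 0 0 0" --pt "10 0 0 0 0 0 0"

```text
clock: 3.85
tcp_pos: [0.5631, 0.0413, 0.1113]
orientation: [-1.57, 0.044, -0.05]
contact_force: [0.7, -0.4, 0.3]
grip_width: -0.0001
```

```bash
python3 - <<'E'
from h import *
d=r.grab_frame("wrist");cv2.imwrite("pics/w4.png",cv2.resize(d["frame"][200:400,220:540],None,fx=2.5,fy=2.5))
o=r.get_obs();print(rel(cpt(0,-.044,.111),des()),o["tcp_pos"],o["contact_force"])
E
```

```text
(array([-5.7,  0.3,  0.4]), array([-0.01,  0.01,  0.22])) [0.56298214 0.04129306 0.11129016] [ 0.5763767  -0.52512278  0.244613  ]
```

View pics/w4.png

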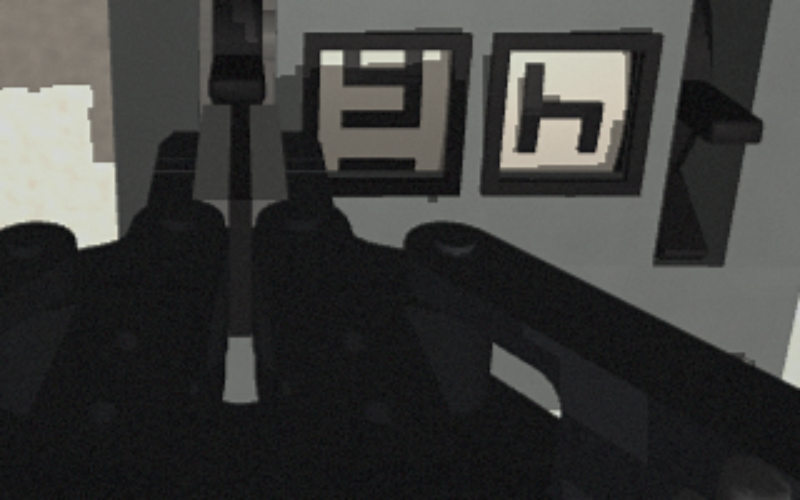

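The 6 is arriving in the window and the next tooth now rests against the finger's back, so the snap is under way. I'll lift out.

Emit:
drive_tool --pt "0 -5 0 0 0 0 0" --pt "0 -12 0 0 0 0 0" --pt "0 -20 0 0 0 0 0" --pt "-12 -22 0 0 0 0 0" --pt "-24 -22 0 0 0 0 0"

```text
clock: 4.4
tcp_pos: [0.5382, 0.0427, 0.1337]
orientation: [-1.57, 0.044, -0.051]
contact_force: [-0.4, -0.7, 0.7]
grip_width: -0.0001
```

```bash
python3 - <<'E'
from h import *
d=r.grab_frame("wrist");cv2.imwrite("pics/w5.png",cv2.resize(d["frame"][200:400,220:540],None,fx=2.5,fy=2.5))
o=r.get_obs();print(rel(cpt(-.018,-.044,.111),des()),o["tcp_pos"],o["contact_force"])
E
```

```text
(array([ 4. , 22. ,  0.6]), array([-0.01,  0.01,  0.06])) [0.53533943 0.04279602 0.13295284] [-2.26381056  0.60956968 -0.54049363]
```

View pics/w5.png

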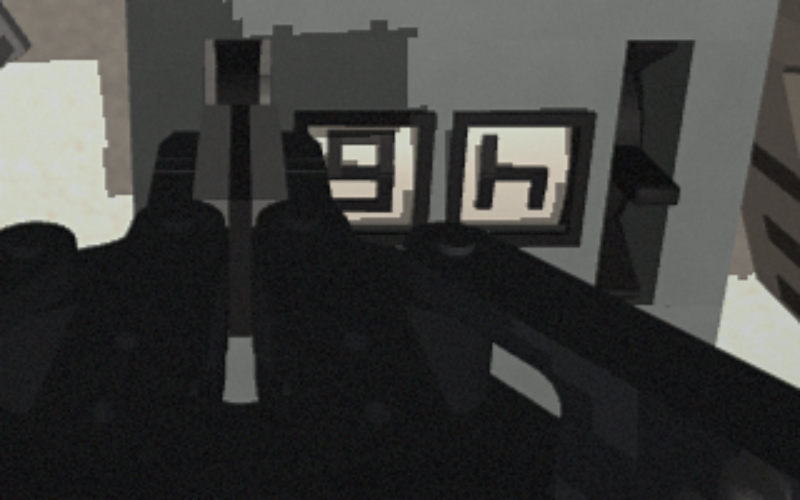

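The window now reads 6, seen as a 9 because the view is turned. I'll repeat the stroke.

Emit:
drive_tool --pt "2 8 0.5 0 0 0 0" --pt "3 16 0.5 0 0 0 0" --pt "3 22 0.5 0 0 0 0" --pt "3 22 0.5 0 0 0 0"

```text
clock: 4.85
tcp_pos: [0.5378, 0.0429, 0.1095]
orientation: [-1.571, 0.048, -0.046]
contact_force: [0.1, 0.5, 0.5]
grip_width: -0.0002
```

Emit:
drive_tool --pt "5 0 0 0 0 0 0" --pt "10 0 0 0 0 0 0" --pt "15 0 0 0 0 0 0" --pt "19 0 0 0 0 0 0" --pt "19 0 0 0 0 0 0"

```text
clock: 5.35
tcp_pos: [0.5579, 0.0418, 0.1098]
orientation: [-1.571, 0.047, -0.047]
contact_force: [-0.3, 0.5, -0.7]
grip_width: 0.0
```

```bash
python3 - <<'E'
from h import *
d=r.grab_frame("wrist");cv2.imwrite("pics/w6.png",cv2.resize(d["frame"][200:400,220:540],None,fx=2.5,fy=2.5))
o=r.get_obs();print(o["tcp_pos"],o["contact_force"])
E
```

```text
[0.55751396 0.0418037  0.10973693] [-0.52505083  0.67591    -0.98256496]
```

View pics/w6.png

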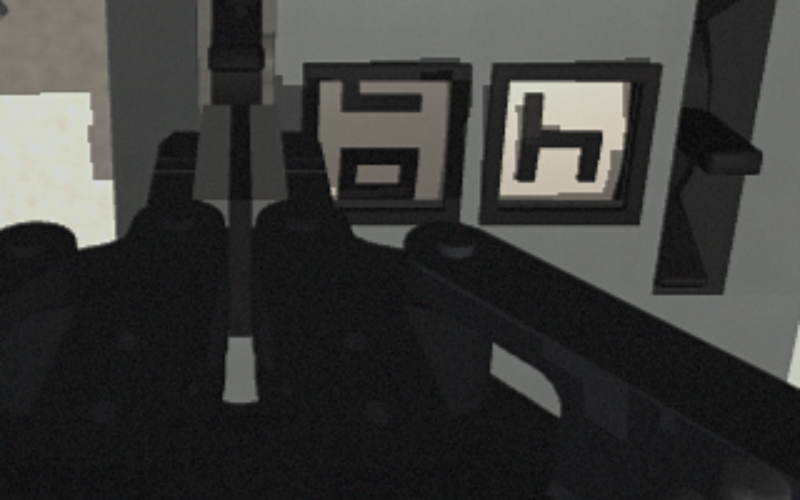

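The wheel is about half a click round, with the 6 leaving at the bottom and the next figure entering at the top. Another 5 mm should take it over.

Emit:
drive_tool --pt "2.5 -1 0 0 0 0 0" --pt "5.5 -1 0 0 0 0 0" --pt "5.5 -1 0 0 0 0 0"

```text
clock: 5.7
tcp_pos: [0.564, 0.0415, 0.1111]
orientation: [-1.571, 0.046, -0.048]
contact_force: [0.5, 0.9, 0.1]
grip_width: 0.0002
```

```bash
python3 - <<'E'
from h import *
d=r.grab_frame("wrist");cv2.imwrite("pics/w7.png",cv2.resize(d["frame"][200:400,220:540],None,fx=2.5,fy=2.5))
o=r.get_obs();print(o["tcp_pos"],o["contact_force"])
E
```

```text
[0.56387017 0.04148391 0.11106682] [ 0.64813941 -0.12979031  1.24796137]
```

View pics/w7.png

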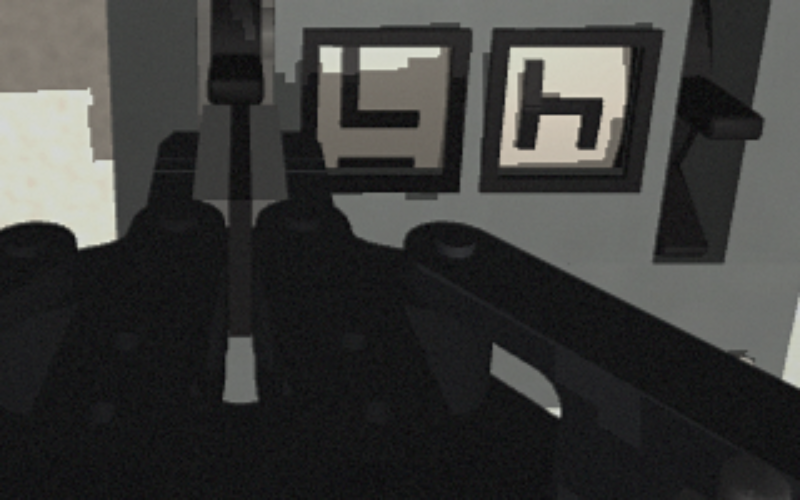

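The 7 (upside down) is mostly in the window, the same state as before the first lift. I'll lift straight up and then back.

Emit:
drive_tool --pt "0 -5 0 0 0 0 0" --pt "0 -12 0 0 0 0 0" --pt "0 -22 0 0 0 0 0" --pt "0 -50 0 0 0 0 0" --pt "0 -90 0 0 0 0 0"

```text
clock: 6.25
tcp_pos: [0.5621, 0.0414, 0.201]
orientation: [-1.572, 0.049, -0.045]
contact_force: [0.8, 0.3, 0.2]
grip_width: -0.0003
```

Emit:
drive_tool --pt "-20 -30 30 0 0 0 0" --pt "-40 -40 70 0 0 0 0" --pt "-60 -40 110 0 0 0 0" --pt "-80 -40 150 0 0 0 0" --pt "-80 -40 150 0 0 0 0"

```text
clock: 6.75
tcp_pos: [0.4883, 0.2029, 0.242]
orientation: [-1.568, 0.041, -0.037]
contact_force: [1.0, -1.1, -0.8]
grip_width: 0.0001
```

```bash
python3 - <<'E'
from h import *
d=r.grab_frame("wrist");cv2.imwrite("pics/w8.png",d["frame"])
d=r.grab_frame("top");cv2.imwrite("pics/t8.png",cv2.resize(d["frame"][100:320,170:430],None,fx=2.7,fy=2.7,interpolation=cv2.INTER_CUBIC))
d=r.grab_frame("scene");cv2.imwrite("pics/s8.png",cv2.resize(d["frame"][130:290,230:430],None,fx=3.7,fy=3.7,interpolation=cv2.INTER_CUBIC))
o=r.get_obs();print(o["clock"],o["tcp_pos"],o["contact_force"])
E
```

```text
6.9 [0.49148243 0.19543395 0.24161972] [ 0.07055334 -0.86505485 -0.37514189]
```

View pics/w8.png

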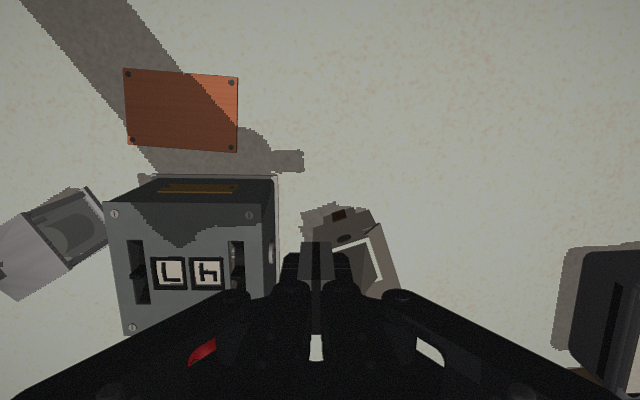

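View pics/t8.png

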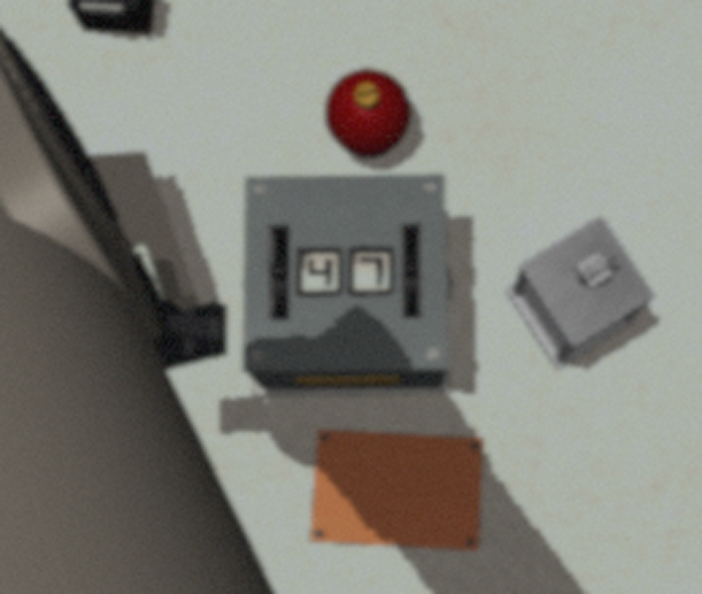

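View pics/s8.png

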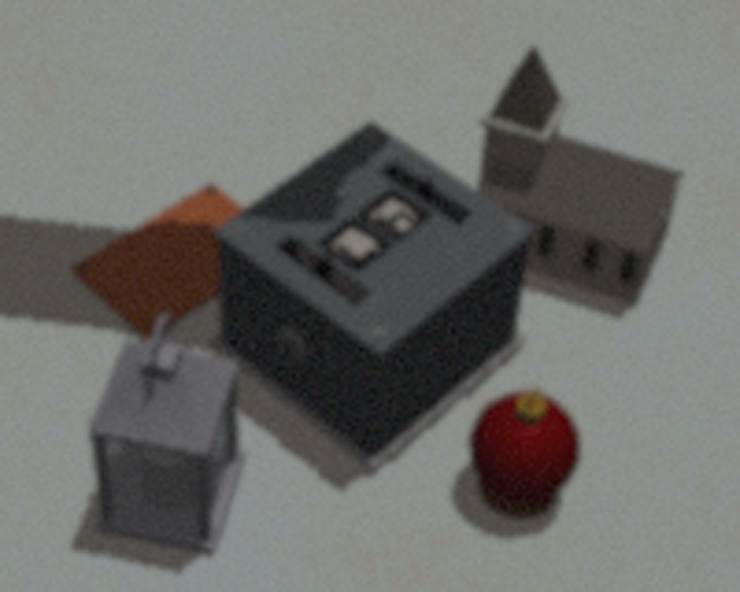

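The top view shows the counter reading 4 7, its centre still at about (298,202) px, with the surrounding items where they were. The gripper is clear, so I'll hand in.

Emit:
drive_tool --pt "0 -10 0 0 0 0 0" --pt "0 -10 0 0 0 0 0" --pt "0 -10 0 0 0 0 0"

```text
clock: 7.2
tcp_pos: [0.4922, 0.1945, 0.2523]
orientation: [-1.571, 0.049, -0.048]
contact_force: [0.4, -0.0, 0.1]
grip_width: -0.0003
```

```bash
python3 - <<'E'
from h import *
o=r.get_obs();print(o["clock"],o["tcp_pos"],abs(o["qvel"]).max());print(r.hand_in())
E
```

```text
7.2 [0.49222978 0.19450495 0.25225304] 0.010818603862915215
the job is handed in; nothing more can be done
None
```

The ones wheel now reads 7. I flicked it forward two clicks, 5 to 6 to 7, with the closed fingertip held about 3 mm above the deck, then lifted clear and handed in at 7.2 s.

**Last checks:** The final top view reads "4 7", so the tens wheel still shows 4. By eye, the counter, church, lantern, bauble and plate had not visibly moved; the gripper partly hid the church in the top view, but the scene view showed it whole. The gripper ended about 95 mm above the church and touching nothing.

**Disagreement:** The top and wrist cameras placed the counter's centre about 3–4 mm apart along x, and their yaw estimates differed by up to 0.06 rad. I used values in between, and the contact on the wheel agreed with them.

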